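# Set out the Gram stain bench: stains in order of use, culture plates stacked

## Task

Set out the bench for a Gram stain. Stand the stain bottles in the rack in their order of use, from left to right as seen from the robot: violet in the left-end hole, brown iodine between it and the white decolouriser bottle that already stands in the third hole and stays there, and red safranin in the right-end hole. Stack the culture plates squarely where the red one lies, the green one on top of the red and the straw-coloured one on top of the green. Set everything down upright without dropping or tipping it, and leave the green bottle where it is.

Things in the scene. Friction and masses are not known exactly. Their poses are not given: they have to be found in the camera images.
- rack: fixed blue-grey plastic bottle rack, a block 64 mm (x) by 230 mm (y) by 22 mm high with four round holes 44 mm across and 18 mm deep (hole floor 4 mm above the table) in a row along its y axis, centres at x = 0 and y = +82.5, +27.5, -27.5, -82.5 mm. Its +y end is the left end and its +x side the back, as seen from the robot; it stands turned by up to 17 degrees. The white decolouriser bottle stands in the hole at y = -27.5 mm. Origin: centre of its underside.
- violet_bottle: deep violet (crystal violet), violet cap, white label band: 30 ml plastic dropping bottle, closed, round, standing loose; body 32 mm across and straight from the foot up to 56 mm, then a shoulder and a screw cap 21 mm across from 63 to 76 mm with a short nozzle on top, 84 mm high in all, about 45 g. Origin: centre of its underside, z up.
- iodine_bottle: dark brown (iodine), orange-yellow cap, white label band: 30 ml plastic dropping bottle, closed, round, standing loose; body 32 mm across and straight from the foot up to 56 mm, then a shoulder and a screw cap 21 mm across from 63 to 76 mm with a short nozzle on top, 84 mm high in all, about 45 g. Origin: centre of its underside, z up.
- safranin_bottle: bright red (safranin), red cap, white label band: 30 ml plastic dropping bottle, closed, round, standing loose; body 32 mm across and straight from the foot up to 56 mm, then a shoulder and a screw cap 21 mm across from 63 to 76 mm with a short nozzle on top, 84 mm high in all, about 45 g. Origin: centre of its underside, z up.
- decolouriser_bottle: all white (decolouriser), white cap, pale grey label band; in the rack's third hole from the left, 4 mm above the table: 30 ml plastic dropping bottle, closed, round, standing loose; body 32 mm across and straight from the foot up to 56 mm, then a shoulder and a screw cap 21 mm across from 63 to 76 mm with a short nozzle on top, 84 mm high in all, about 45 g. Origin: centre of its underside, z up.
- green_bottle: dark green (another stain, not wanted), green cap, white label band; to be left alone: 30 ml plastic dropping bottle, closed, round, standing loose; body 32 mm across and straight from the foot up to 56 mm, then a shoulder and a screw cap 21 mm across from 63 to 76 mm with a short nozzle on top, 84 mm high in all, about 45 g. Origin: centre of its underside, z up.
- red_plate: round closed culture plate (petri dish with lid) filled with dark red medium, seen through the clear lid; 60 mm across, 16 mm high, flat top and bottom, about 35 g, loose, lying flat. Origin: centre of its underside, z up. The bottom of the stack; it stays where it lies.
- green_plate: round closed culture plate (petri dish with lid) filled with green medium, seen through the clear lid; 60 mm across, 16 mm high, flat top and bottom, about 35 g, loose, lying flat. Origin: centre of its underside, z up.
- straw_plate: round closed culture plate (petri dish with lid) filled with pale straw-yellow medium, seen through the clear lid; 60 mm across, 16 mm high, flat top and bottom, about 35 g, loose, lying flat. Origin: centre of its underside, z up.
- staining_tray: fixed shallow steel staining tray, 100 mm (x) by 220 mm (y) by 24 mm high, with two bars and glass slides across it; stands beside the rack, only in the way. Origin: centre of its underside.
Mind the look-alikes: they are no part of the job. Several things look just like the iodine_bottle: the one meant starts farthest to the robot's left.

How it is judged:
By the outcome, as a careful person would: the job done as asked, in the order asked, and still so for the second after the job is handed in, with the robot touching nothing.
It also fails if it takes over 131 s, if anything falls off the work surface, if the arm or the gripper's body presses on something with over 40 N, if the wrist force passes 120 N, or if a joint passes its speed limit or range.

## Robot

A 6-joint arm with a two-finger parallel gripper is mounted at the origin on the work surface. World frame = base frame: x ahead of the robot, y to its left, z up, the work surface at z = 0. Lengths are in m, angles in rad, forces in N, time in s.
With the tool pointing down it reaches from about 0.375 to 0.925 m from the base axis. Payload 5.7 kg.
Tool frame: the origin (TCP) lies midway between the tips of the shut fingers; the grasp point (between the pads) lies 19 mm behind it; z points along the fingers, y is the direction in which the jaws open and shut (so a half turn about z gives the same grasp; the last joint's range is limited). The gripper opens to 88 mm and grips with 3 to 60 N. Pads are 20 mm wide; open, the fingers measure 115 mm over their backs; the gripper's body (75 mm by 178 mm) begins 61 mm behind the grasp point.
Start: joints at [-1.24, 0.359, 1.51, -0, 1.272, -0.115], TCP at [0.259, -0.541, 0.223] pointing down, gripper open.
Joint ranges: [-2.97, 2.97], [-1.01, 2.36], [0.21, 2.38], [-0.96, 4.11], [0.2, 2.71], [-2.98, 2.98]. Speed limits (rad/s): [2.39, 2.39, 3.14, 3.14, 3.14, 3.14].

## Interface

Orientations are given as [roll, pitch, yaw] about the fixed x, y, z axes, in that order (R = Rz(yaw) Ry(pitch) Rx(roll)).
In Python, from workcell import env gives the robot as it stands. The module is installed in compiled form; this text tells all that it offers.
- The arm moves only by the tool jog_arm, never from a script. Its arguments are lists of equal length, an entry for each row: "offset": the shift along the tool's x, y, z in m, a list of three; "yaw": the turn about the tool's z in degrees; "gripper": the finger opening in m, from 0 to 0.0878. In form: {"offset": [[x, y, z], ...], "yaw": [yaw, ...], "gripper": [gripper, ...]}. A call has 1 to 10 rows; each row is the pose to reach, as a shift and turn from the pose commanded when the call began, along the tool's axes at that moment; what a row does not reach only later rows make up. A row lasts 1/8 s, in which the tool goes at most 62.5 mm and 10.7 degrees, less where a joint would pass 70% of its speed; a pose out of reach is approached as far as the arm can. A call with a gripper value outside its range is refused whole. The fingers move at their own pace and stop on an object; the grip force is fixed at half the most. Time passes only in rows, so rows that repeat a pose let the fingers close. It gives the time, the measured TCP pose, the force and the opening at its end, in the units of the state.
- env.observe(): the state, without advancing time (a new reading comes with each control period).
- env.get_image(name): name is "side" or "top" or "wrist"; returns the picture (420x560x3 uint8, blue, green, red); there is no depth.
- env.calibration(name): a dict with "camera_matrix" (3x3 intrinsics, pixels), "distortion" ([k1, k2, p1, p2, k3] as OpenCV has them; the pictures are not rectified), "extrinsics" (4x4, takes a point from camera to world coordinates); the wrist camera has in their place "T_tool_cam" (4x4, takes a point from camera to tool coordinates, whose origin is the TCP and whose axes are the flange's). Camera axes: x right, y down, z forward; pixel columns grow to the right and rows downward; lengths in m; the calibration is good to about 2 mm. A picture is of the moment at which its call begins: read the wrist's pose just before it. calibration takes no time and is no camera call.
- env.hand_in(): hands the job in, once; it reports no verdict.
Trained networks look in the newest picture that a camera, given by its name, has taken for a name from the list of things; names that differ only in an ending like _2 or _b are one class to them, and where a whole thing is asked for, a point or a joint stands for the part that bears it (a point fixed in the world has none). Each returns a list of dicts, best first, with "conf" (0 to 1); they miss things now and then, are a little off and sometimes report something else, mostly with a low value. They report only what shows in the picture. A call takes as long as a camera call. They do not tell look-alikes from the thing itself.
- env.outline_of(camera, target): "mask" (420x560 bool, what is visible of it) and "xy" ([column, row] in pixels, amid what is visible of it).
- env.pinpoint(camera, target): "xy" ([column, row] in pixels: a listed point, or the origin of a listed thing).
The state is a dict: "clock": time; "qpos": joint angles; "joint_velocities": joint speeds; "joint_torque": joint torques, N m; "eef_pos": TCP position; "eef_rot": TCP orientation; "wrist_force": force on the tool from outside, world axes, zero at the start; "wrist_torque": the same for the moment, N m; "opening": opening from 0.0 (shut) to 1.0 (fully open).
Only numpy, scipy, OpenCV 4.12 (cv2) and the standard library are available. Lean on these libraries where they do the work, as an engineer would, in place of code of your own. Each camera call takes 0.05 s, during which the arm holds its last target.

## Working session

There is one attempt and no reset: what is moved stays moved. The work goes in short steps, Python scripts to look and compute and a tool call to move; the robot and the scene stay as the last step left them, time stands still between calls to the robot, and variables do not carry over. Pictures are saved under pics/ and viewed, and the job is handed in when it is done.

Besides the shell and the picture viewer there is one more tool, called after "Call:" as name(argument=value, ...) on one line, values as JSON. jog_arm: Moves the arm, as the interface text tells. Its arguments: {"type":"object","properties":{"offset":{"type":"array","items":{"type":"array","items":{"type":"number"}}},"yaw":{"type":"array","items":{"type":"number"}},"gripper":{"type":"array","items":{"type":"number"}}},"required":["offset","yaw","gripper"]}

```bash
mkdir -p pics
python3 - <<'E'
from workcell import env
import cv2,numpy as np
o=env.observe(); print({k:np.round(v,4) for k,v in o.items()})
for n in("top","side","wrist"):
    cv2.imwrite(f"pics/{n}0.png",env.get_image(n))
    c=env.calibration(n)
    for k,v in c.items(): print(n,k,np.round(np.array(v),4).tolist())
E
```

```text
{'clock': np.float64(0.0), 'qpos': array([-1.2401,  0.3595,  1.5114,  0.    ,  1.2725, -0.1151]), 'joint_velocities': array([-0.0004,  0.0003, -0.0005,  0.0011, -0.0014, -0.0012]), 'joint_torque': array([ 5.00000e-04, -5.15368e+01, -2.70726e+01,  6.75000e-02,
        3.49000e-02, -1.00000e-04]), 'eef_pos': array([ 0.2585, -0.5407,  0.2218]), 'eef_rot': array([-3.1397e+00, -2.0000e-04,  4.4580e-01]), 'wrist_force': array([-0.4056,  0.3115, -0.4955]), 'wrist_torque': array([-0.0092,  0.0304, -0.05  ]), 'opening': np.float64(1.0021)}
top camera_matrix [[516.9127, 0.0, 284.2065], [0.0, 516.9127, 214.7961], [0.0, 0.0, 1.0]]
top distortion [-0.0403, 0.0, 0.0, 0.0, 0.0]
top extrinsics [[0.0194, -0.988, 0.1534, 0.3359], [-0.9998, -0.0206, -0.0059, -0.0317], [0.009, -0.1532, -0.9882, 1.2812], [0.0, 0.0, 0.0, 1.0]]
side camera_matrix [[481.0847, 0.0, 281.3652], [0.0, 481.0847, 213.4641], [0.0, 0.0, 1.0]]
side distortion [-0.0191, 0.0, 0.0, 0.0, 0.0]
side extrinsics [[-0.9912, -0.083, 0.1032, 0.3814], [-0.1325, 0.6073, -0.7834, 0.9229], [0.0024, -0.7901, -0.6129, 0.7834], [0.0, 0.0, 0.0, 1.0]]
wrist camera_matrix [[346.4298, 0.0, 281.2138], [0.0, 346.4298, 208.3042], [0.0, 0.0, 1.0]]
wrist distortion [-0.088, 0.0, 0.0, 0.0, 0.0]
wrist T_tool_cam [[-0.0001, -0.9693, -0.2461, 0.0665], [1.0, -0.0001, -0.0001, 0.0007], [0.0001, -0.2461, 0.9693, -0.1615], [0.0, 0.0, 0.0, 1.0]]
```

View pics/top0.png

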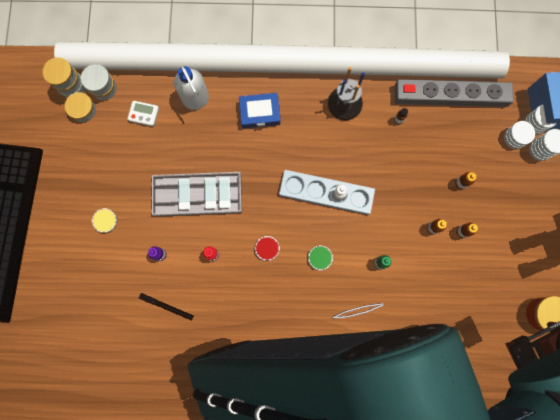

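View pics/side0.png

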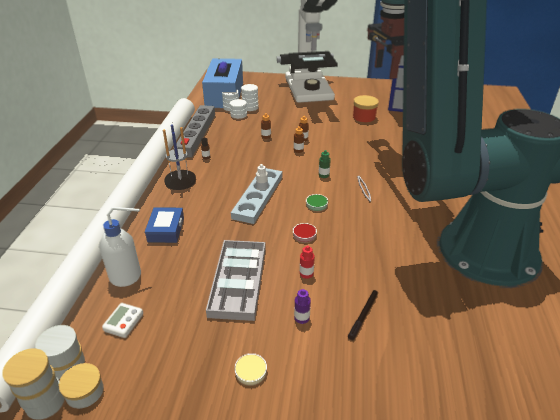

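View pics/wrist0.png

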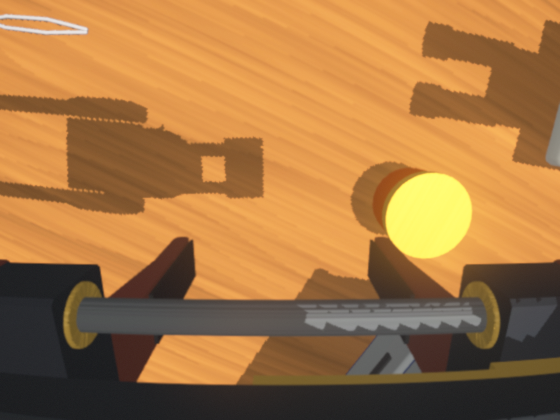

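The top view shows violet (156,254), red (209,254), green (383,262) and three brown bottles (440,226), (469,180), (470,230). The plates are at (104,221), (267,248) and (320,257), and the rack is around (327,192) with the white bottle at (340,191). The leftmost brown bottle is the one at (440,226).

```bash
cat > h.py <<'E'
from workcell import env
import cv2,numpy as np
def ray(n,xy,T=None):
    c=env.calibration(n);K=np.array(c["camera_matrix"]);D=np.array(c["distortion"])
    E=np.array(c["extrinsics"]) if T is None else T@np.array(c["T_tool_cam"])
    p=cv2.undistortPoints(np.array([[xy]],float),K,D)[0,0]
    return E[:3,3],E[:3,:3]@np.array([p[0],p[1],1])
def onz(n,xy,z,T=None):
    o,d=ray(n,xy,T);return (o+d*(z-o[2])/d[2])
def proj(n,P,T=None):
    c=env.calibration(n);K=np.array(c["camera_matrix"]);D=np.array(c["distortion"])
    E=np.array(c["extrinsics"]) if T is None else T@np.array(c["T_tool_cam"])
    W=np.linalg.inv(E);P=np.atleast_2d(P).astype(float)
    return cv2.projectPoints(P,cv2.Rodrigues(W[:3,:3])[0],W[:3,3],K,D)[0][:,0]
def toolT(o=None):
    from scipy.spatial.transform import Rotation as R
    o=o or env.observe();T=np.eye(4);T[:3,:3]=R.from_euler("xyz",o["eef_rot"]).as_matrix();T[:3,3]=o["eef_pos"];return T
E
python3 - <<'E'
from h import *
names=["rack","violet_bottle","iodine_bottle","safranin_bottle","decolouriser_bottle","green_bottle","red_plate","green_plate","straw_plate","staining_tray"]
for n in("top","side"):
    env.get_image(n)
    for t in names:
        for r in env.pinpoint(n,t):
            if r["conf"]>.3: print(n,t,round(r["conf"],2),np.round(r["xy"],1),np.round(onz(n,r["xy"],0.0),4)[:2])
    for t in ["red_plate","green_plate","straw_plate"]:
        for r in env.outline_of(n,t)[:2]:
            print(n,t,"out",round(r["conf"],2),r["xy"],r["mask"].sum(),np.round(onz(n,np.argwhere(r["mask"])[:,::-1].mean(0),0.012),4)[:2])
print(env.observe()["clock"])
E
```

```text
top rack 0.91 [328.7 195.8] [ 0.5856 -0.1508]
top violet_bottle 0.51 [160.1 254.3] [0.4293 0.2664]
top iodine_bottle 0.82 [462.5 233.6] [ 0.4963 -0.4885]
top iodine_bottle 0.57 [432.7 229.9] [ 0.5041 -0.413 ]
top iodine_bottle 0.47 [460.8 185.1] [ 0.6208 -0.4883]
top safranin_bottle 0.55 [208.8 250.4] [0.4415 0.146 ]
top safranin_bottle 0.37 [380.9 262. ] [ 0.4212 -0.2816]
top decolouriser_bottle 0.48 [340.7 196.5] [ 0.5845 -0.1811]
top green_bottle 0.48 [380.3 261.6] [ 0.4222 -0.2801]
top red_plate 0.6 [268.3 247.4] [ 0.452  -0.0014]
top green_plate 0.6 [321.5 259.3] [ 0.4251 -0.1339]
top straw_plate 0.76 [107.9 220.6] [0.5108 0.4025]
top staining_tray 0.78 [197.3 194.3] [0.5825 0.1809]
top red_plate out 0.82 [269.3, 245.8] 487 [0.4501 0.0016]
top red_plate out 0.54 [436.6, 226.4] 225 [ 0.5125 -0.4177]
top green_plate out 0.86 [322.2, 258.5] 493 [ 0.4288 -0.1298]
top straw_plate out 0.75 [102.3, 220.5] 494 [0.5105 0.407 ]
side rack 0.61 [259.2 197.6] [ 0.5837 -0.1411]
side violet_bottle 0.76 [299.3 322.7] [0.4282 0.2801]
side iodine_bottle 0.8 [264.8 133.5] [ 0.6273 -0.5081]
side iodine_bottle 0.66 [306.1 139.4] [ 0.4851 -0.4867]
side iodine_bottle 0.66 [303.1 233.4] [ 0.4481 -0.0044]
side iodine_bottle 0.64 [296.8 148.1] [ 0.5095 -0.4257]
side safranin_bottle 0.72 [307.6 275.6] [0.4235 0.1426]
side decolouriser_bottle 0.6 [263.4 188.3] [ 0.5795 -0.1873]
side green_bottle 0.64 [323.8 177.1] [ 0.4126 -0.2684]
side red_plate 0.94 [302.2 233.7] [ 0.4502 -0.0029]
side green_plate 0.79 [315.7 204.8] [ 0.4258 -0.1291]
side straw_plate 0.85 [255.  372.5] [0.4979 0.4081]
side red_plate out 0.72 [303.1, 230.9] 373 [0.4459 0.0067]
side green_plate out 0.65 [300.9, 306.8] 495 [0.4269 0.2478]
side green_plate out 0.64 [316.1, 202.6] 286 [ 0.4251 -0.1262]
side straw_plate out 0.69 [249.6, 370.4] 797 [0.5061 0.4118]
1.55
```

```bash
cat > fit.py <<'E'
from h import *
from scipy.optimize import minimize
th=np.linspace(0,2*np.pi,40,endpoint=False)
def ringpts(prof): return np.concatenate([np.c_[r*np.cos(th),r*np.sin(th),0*th+z] for r,z in prof])
B=ringpts([(.016,0),(.016,.056),(.0105,.063),(.0105,.076),(.004,.084)]); P=ringpts([(.03,0),(.03,.016)])
RK=np.array([[sx*.032,sy*.115,z] for sx in(1,-1) for sy in(1,-1) for z in(0,.022)])
def sil(n,pts,hull=True,T=None):
    m=np.zeros((420*4,560*4),np.uint8);q=proj(n,pts,T)
    h=cv2.convexHull((q*4+1.5).astype(np.float32)).astype(np.int32)
    cv2.fillConvexPoly(m,h,1); return cv2.resize(m.astype(np.float32),(560,420),interpolation=cv2.INTER_AREA)
def fit(n,mask,pts,x0,rot=False,z0=0,T=None):
    M=mask.astype(np.float32)
    def f(v):
        p=pts
        if rot: c,s=np.cos(v[2]),np.sin(v[2]); p=p@np.array([[c,s,0],[-s,c,0],[0,0,1]])
        S=sil(n,p+[v[0],v[1],z0],T=T); return 1-np.minimum(S,M).sum()/np.maximum(S,M).sum()
    v0=np.array(list(x0)+([-.17] if rot else []))
    sim=[v0]+[v0+d for d in np.diag([.01,.01]+([.06] if rot else []))]
    r=minimize(f,v0,method="Nelder-Mead",options=dict(initial_simplex=sim,xatol=1e-4,fatol=1e-4)); return r.x,1-r.fun
E
python3 - <<'E'
from fit import *
g={"violet_bottle":(.429,.273),"iodine_bottle":(.506,-.42),"safranin_bottle":(.432,.144),"green_bottle":(.417,-.275),"red_plate":(.45,0),"green_plate":(.427,-.13),"straw_plate":(.508,.407)}
for n in("top","side"):
    env.get_image(n)
    for t,x0 in g.items():
        for r in env.outline_of(n,t)[:4]:
            if r["conf"]<.3: continue
            c=np.array(r["xy"]); d=np.linalg.norm(c-proj(n,[*x0,.03])[0])
            if d>14: continue
            print(n,t,round(r["conf"],2),fit(n,r["mask"],P if "plate" in t else B,x0))
    for t in ["rack"]:
        for r in env.outline_of(n,t)[:1]: print(n,"rack",fit(n,r["mask"],RK,(.585,-.147),True))
    for r in env.outline_of(n,"decolouriser_bottle")[:1]: print(n,"dec",fit(n,r["mask"],B,(.582,-.183),z0=.004))
print(env.observe()["clock"])
E
```

```text
top violet_bottle 0.78 (array([0.42866514, 0.26738841]), np.float64(0.9285127520561218))
top iodine_bottle 0.47 (array([ 0.50886244, -0.41258454]), np.float64(0.8493944406509399))
top safranin_bottle 0.57 (array([0.43235534, 0.137275  ]), np.float64(0.8216771483421326))
top green_bottle 0.53 (array([ 0.41914841, -0.27944239]), np.float64(0.8402692675590515))
top red_plate 0.65 (array([0.45058046, 0.0013888 ]), np.float64(0.910649836063385))
top green_plate 0.63 (array([ 0.4297518 , -0.12974957]), np.float64(0.9574494957923889))
top straw_plate 0.94 (array([0.51070771, 0.40849657]), np.float64(0.8677138090133667))
top rack (array([ 0.59331663, -0.1450477 , -0.19096454]), np.float64(0.9032546877861023))
top dec (array([ 0.58598355, -0.17483539]), np.float64(0.854269802570343))
side violet_bottle 0.63 (array([0.42537533, 0.26593525]), np.float64(0.8472012281417847))
side iodine_bottle 0.76 (array([ 0.50293295, -0.40970153]), np.float64(0.8897917866706848))
side green_bottle 0.78 (array([ 0.41352632, -0.28162814]), np.float64(0.9259904026985168))
side red_plate 0.59 (array([0.44368959, 0.00092898]), np.float64(0.8601419925689697))
side green_plate 0.71 (array([ 0.42387356, -0.12942098]), np.float64(0.8924375772476196))
side straw_plate 0.68 (array([0.50647608, 0.40796721]), np.float64(0.9564695954322815))
side rack (array([ 0.58686267, -0.1442815 , -0.19955057]), np.float64(0.8229967355728149))
side dec (array([ 0.58253303, -0.18257506]), np.float64(0.812685489654541))
2.55
```

Call:
jog_arm(offset=[[0, 0, 0], [0, 0, 0], [0, 0, 0], [0, 0, 0], [0, 0, 0], [0, 0, 0]], yaw=[-10, -20, -30, -40, -50, -55], gripper=[0.0878, 0.0878, 0.0878, 0.0878, 0.0878, 0.0878])

```text
clock: 3.3
eef_pos: [0.2587, -0.5413, 0.2226]
eef_rot: [-3.142, -0.0, 1.41]
wrist_force: [0.1, 0.3, -0.4]
opening: 1.002
```

Call:
jog_arm(offset=[[0.05, 0.022, -0.01], [0.1, 0.045, -0.02], [0.15, 0.065, -0.03], [0.2, 0.085, -0.04], [0.25, 0.107, -0.05], [0.3, 0.128, -0.05], [0.35, 0.15, -0.05], [0.4, 0.17, -0.05], [0.448, 0.19, -0.05], [0.448, 0.19, -0.05]], yaw=[0, 0, 0, 0, 0, 0, 1, 1.7, 1.7, 1.7], gripper=[0.0878, 0.0878, 0.0878, 0.0878, 0.0878, 0.0878, 0.0878, 0.0878, 0.0878, 0.0878])

```text
clock: 4.55
eef_pos: [0.5211, -0.1278, 0.2727]
eef_rot: [3.141, -0.001, 1.381]
wrist_force: [-0.2, -0.8, 1.1]
opening: 1.0
```

Run:
```python
from fit import *
o=env.observe();T=toolT(o);print(o["eef_pos"],o["eef_rot"],o["joint_velocities"].round(3))
im=env.get_image("wrist");cv2.imwrite("pics/w1.png",im)
for t,x0 in {"red_plate":(.45,0),"green_plate":(.427,-.13),"green_bottle":(.417,-.275)}.items():
    for r in env.outline_of("wrist",t)[:2]:
        print(t,round(r["conf"],2),np.round(r["xy"]),fit("wrist",r["mask"],P if "plate" in t else B,x0,T=T))
for r in env.outline_of("wrist","rack")[:1]: print("rack",fit("wrist",r["mask"],RK,(.585,-.147),True,T=T))
```

```text
[ 0.52113748 -0.1278      0.27269664] [ 3.14105011e+00 -9.44834475e-04  1.38069611e+00] [-0.061 -0.01   0.017 -0.038  0.005 -0.041]
red_plate 0.85 [202.  81.] (array([0.44902203, 0.00143298]), np.float64(0.956572949886322))
red_plate 0.16 [230. 296.] (array([0.45, 0.  ]), np.float64(0.0))
green_plate 0.67 [208. 192.] (array([ 0.42736362, -0.12972408]), np.float64(0.953448474407196))
green_bottle 0.68 [228. 293.] (array([ 0.42204471, -0.27104759]), np.float64(0.24707186222076416))
rack (array([ 0.59282119, -0.14490782, -0.1872739 ]), np.float64(0.8890124559402466))
```

View pics/w1.png

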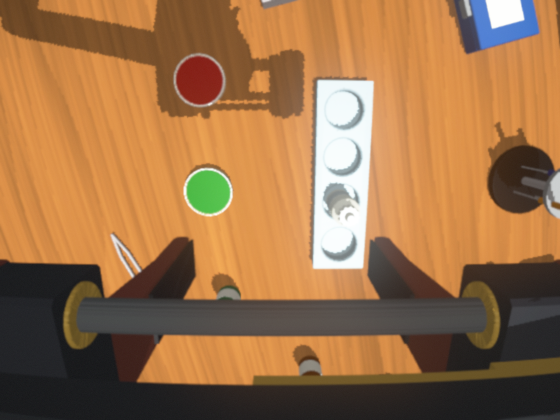

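The wrist view shows the rack (corners about 317,80 / 373,82 / 362,268 / 314,268), the red plate at (200,80) and the green plate at (208,192). Next I'll overlay the fit.

```bash
cat > ov.py <<'E'
from fit import *
def rackpts(v):
    c,s=np.cos(v[2]),np.sin(v[2]);R=np.array([[c,s,0],[-s,c,0],[0,0,1]])
    ys=[.0825,.0275,-.0275,-.0825]
    top=np.array([[a*.032,b*.115,.022] for a,b in((1,1),(1,-1),(-1,-1),(-1,1))])
    H=[np.c_[.022*np.cos(th),y+.022*np.sin(th),0*th+.022] for y in ys]
    f=lambda p:p@R+[v[0],v[1],0]
    return f(top),[f(h) for h in H],f(np.array([[0,y,0] for y in ys]))
def draw(im,n,v,T=None):
    S=3;im=cv2.resize(im,None,fx=S,fy=S,interpolation=cv2.INTER_CUBIC);t,H,_=rackpts(v)
    for p in [t]+H: cv2.polylines(im,[((proj(n,p,T)+.5)*S).astype(int).reshape(-1,1,2)],True,(0,0,255),1)
    return im
E
python3 - <<'E'
from ov import *
T=np.eye(4)
from scipy.spatial.transform import Rotation as R
T[:3,:3]=R.from_euler("xyz",[3.14105,-.00094,1.3807]).as_matrix();T[:3,3]=[.52114,-.1278,.2727]
v=(.5925,-.145,-.19)
a=draw(cv2.imread("pics/w1.png"),"wrist",v,T)[200:830,850:1200]
b=draw(cv2.imread("pics/top0.png"),"top",v)[480:670,800:1160]
c=np.zeros((630,750,3),np.uint8);c[:,:350]=a;c[:190,360:720]=b;cv2.imwrite("pics/ov1.png",c[:600])
print(rackpts(v)[2].round(4))
E
```

```text
[[ 0.6081 -0.064   0.    ]
 [ 0.5977 -0.118   0.    ]
 [ 0.5873 -0.172   0.    ]
 [ 0.5769 -0.226   0.    ]]
```

View pics/ov1.png

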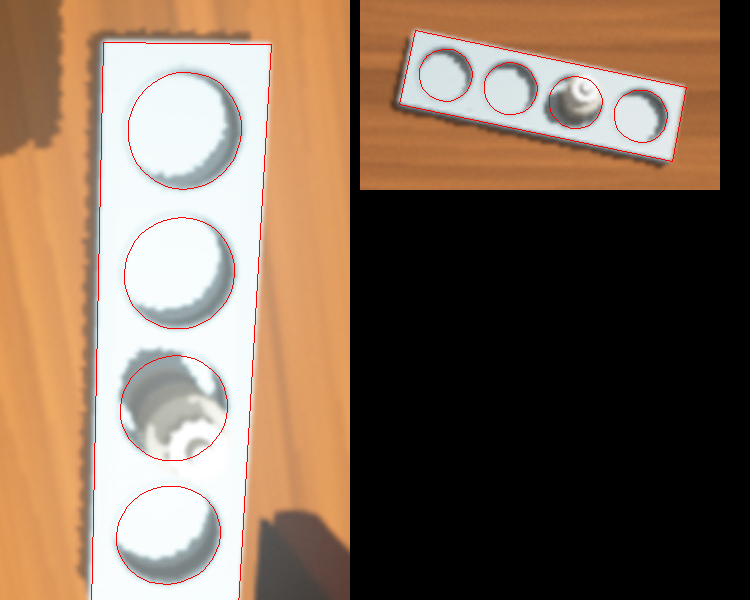

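Call:
jog_arm(offset=[[0.055, -0.025, 0.0], [0.11, -0.05, 0.0], [0.165, -0.075, 0.02], [0.22, -0.1, 0.04], [0.275, -0.125, 0.06], [0.33, -0.15, 0.08], [0.37, -0.166, 0.1], [0.37, -0.166, 0.12], [0.37, -0.166, 0.12], [0.37, -0.166, 0.12]], yaw=[0, 0, 0, 0, 0, 0, 0, 0, 0, 0], gripper=[0.0878, 0.0878, 0.0878, 0.0878, 0.0878, 0.0878, 0.0878, 0.0878, 0.0878, 0.0878])

```text
clock: 6.05
eef_pos: [0.4293, 0.2636, 0.1534]
eef_rot: [3.141, -0.0, 1.374]
wrist_force: [-1.2, 0.0, 0.3]
opening: 1.0
```

```bash
cat > look.py <<'E'
import sys
from fit import *
def look(fn,t,x0,target=None,z0=0):
    o=env.observe();T=toolT(o);print(o["eef_pos"].round(4),o["eef_rot"].round(4))
    im=env.get_image("wrist");cv2.imwrite(f"pics/{fn}.png",im)
    for r in env.outline_of("wrist",t)[:3]:
        x,s=fit("wrist",r["mask"],P if "plate" in t else B,x0,T=T,z0=z0);print(t,round(r["conf"],2),np.round(r["xy"]),x.round(4),s.round(2),"tool off",(T[:3,:3].T@(np.array([*x,z0])-T[:3,3])).round(4))
    print(env.observe()["clock"])
E
python3 -c "
from look import *
look('w2','violet_bottle',(.428,.267))"
```

```text
[0.4293 0.2636 0.1534] [ 3.1410e+00 -3.0000e-04  1.3742e+00]
violet_bottle 0.7 [279. 199.] [0.4287 0.267 ] 0.96 tool off [ 0.0032 -0.0013  0.1534]
6.15
```

View pics/w2.png

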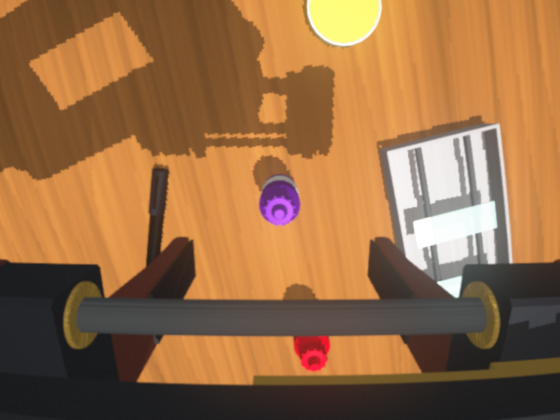

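The wrist view shows the violet bottle at (280,200) between the jaws, and the fit agrees with the top camera. Now descending and gripping.

Call:
jog_arm(offset=[[0.003, -0.001, 0.04], [0.003, -0.001, 0.08], [0.003, -0.001, 0.115], [0.003, -0.001, 0.128], [0.003, -0.001, 0.128], [0.003, -0.001, 0.128], [0.003, -0.001, 0.128], [0.003, -0.001, 0.128], [0.003, -0.001, 0.128], [0.003, -0.001, 0.128]], yaw=[0, 0, 0, 0, 0, 0, 0, 0, 0, 0], gripper=[0.0878, 0.0878, 0.0878, 0.0878, 0.0878, 0.02, 0.02, 0.02, 0.02, 0.02])

```text
clock: 7.4
eef_pos: [0.4281, 0.2677, 0.0248]
eef_rot: [3.142, -0.0, 1.376]
wrist_force: [-0.7, -0.2, -0.3]
opening: 0.471
```

Call:
jog_arm(offset=[[0, 0, 0], [0, 0, 0], [0, 0, -0.02], [0, 0, -0.06], [0, 0, -0.1], [-0.04, 0.033, -0.11], [-0.08, 0.066, -0.11], [-0.12, 0.1, -0.11], [-0.16, 0.133, -0.11], [-0.2, 0.166, -0.11]], yaw=[0, 0, 0, 0, 0, 0, 0, 0, 0, 0], gripper=[0.02, 0.02, 0.02, 0.02, 0.02, 0.02, 0.02, 0.02, 0.02, 0.02])

```text
clock: 8.65
eef_pos: [0.5526, 0.0377, 0.1345]
eef_rot: [-3.141, -0.0, 1.376]
wrist_force: [0.6, 1.0, 0.2]
opening: 0.362
```

Call:
jog_arm(offset=[[-0.045, 0.038, 0], [-0.091, 0.075, 0], [-0.091, 0.075, 0], [-0.091, 0.075, 0]], yaw=[0, 0, 0, 0], gripper=[0.02, 0.02, 0.02, 0.02])

```text
clock: 9.15
eef_pos: [0.6072, -0.0641, 0.134]
eef_rot: [-3.14, -0.001, 1.375]
wrist_force: [-0.2, 0.6, -0.5]
opening: 0.36
```

```bash
cat > chk.py <<'E'
from ov import *
from look import look
def chk(fn,t,goal,z0):
    look(fn,t,goal,z0=z0)
    T=toolT();im=cv2.imread(f"pics/{fn}.png");cv2.imwrite(f"pics/{fn}o.png",cv2.resize(draw(im,"wrist",(.5925,-.145,-.19),T),(784,588),interpolation=cv2.INTER_AREA))
E
python3 -c "
from chk import *
chk('w3','violet_bottle',(.608,-.064),.110)"
```

```text
[ 0.6072 -0.0641  0.134 ] [-3.1395e+00 -6.0000e-04  1.3752e+00]
violet_bottle 0.81 [281. 264.] [ 0.608  -0.0616] 0.71 tool off [0.0026 0.0003 0.024 ]
9.25
```

View pics/w3o.png

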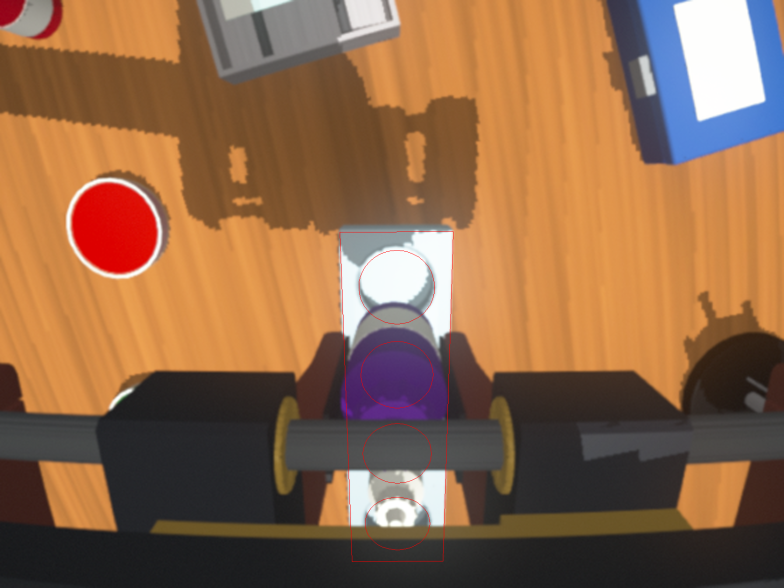

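The overlay matches the left-end hole to within about 2 mm, and the bottle hangs upright. Lowering it in.

Call:
jog_arm(offset=[[0.001, 0.001, 0.03], [0.001, 0.001, 0.06], [0.001, 0.001, 0.08], [0.001, 0.001, 0.09], [0.001, 0.001, 0.096], [0.001, 0.001, 0.1], [0.001, 0.001, 0.103], [0.001, 0.001, 0.1045], [0.001, 0.001, 0.1045]], yaw=[0, 0, 0, 0, 0, 0, 0, 0, 0], gripper=[0.02, 0.02, 0.02, 0.02, 0.02, 0.02, 0.02, 0.02, 0.02])

```text
clock: 10.38
eef_pos: [0.6094, -0.0638, 0.0303]
eef_rot: [3.141, -0.0, 1.376]
wrist_force: [0.1, 0.6, -0.9]
opening: 0.362
```

Call:
jog_arm(offset=[[0, 0, 0.001], [0, 0, 0.001], [0, 0, 0.001], [0, 0, 0.001], [0, 0, 0.001], [0, 0, 0.001], [0, 0, -0.02], [0, 0, -0.06], [0, 0, -0.11], [0, 0, -0.16]], yaw=[0, 0, 0, 0, 0, 0, 0, 0, 0, 0], gripper=[0.02, 0.02, 0.0878, 0.0878, 0.0878, 0.0878, 0.0878, 0.0878, 0.0878, 0.0878])

```text
clock: 11.62
eef_pos: [0.609, -0.0636, 0.1915]
eef_rot: [-3.141, -0.0, 1.376]
wrist_force: [0.4, 0.2, -0.8]
opening: 1.001
```

Call:
jog_arm(offset=[[-0.06, -0.005, 0], [-0.12, -0.01, 0], [-0.18, -0.015, 0], [-0.24, -0.02, 0], [-0.3, -0.025, 0], [-0.361, -0.031, 0.02], [-0.361, -0.031, 0.04], [-0.361, -0.031, 0.04], [-0.361, -0.031, 0.04]], yaw=[0, 0, 0, 0, 0, 0, 0, 0, 0], gripper=[0.0878, 0.0878, 0.0878, 0.0878, 0.0878, 0.0878, 0.0878, 0.0878, 0.0878])

```text
clock: 12.75
eef_pos: [0.5095, -0.4114, 0.1506]
eef_rot: [3.141, -0.0, 1.377]
wrist_force: [0.3, 0.3, -0.2]
opening: 0.996
```

```bash
python3 -c "
from look import *
look('w4','iodine_bottle',(.509,-.412))
cv2.imwrite('pics/t4.png',env.get_image('top'))"
```

```text
[ 0.5095 -0.4114  0.1506] [ 3.1414e+00 -1.0000e-04  1.3767e+00]
iodine_bottle 0.89 [288. 279.] [ 0.509 -0.412] 0.0 tool off [-0.0007 -0.0004  0.1506]
iodine_bottle 0.73 [279. 207.] [ 0.5088 -0.413 ] 0.96 tool off [-0.0017 -0.0004  0.1506]
12.85
```

View pics/w4.png

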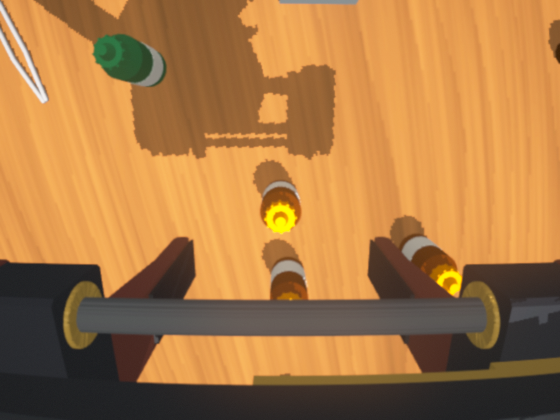

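View pics/t4.png

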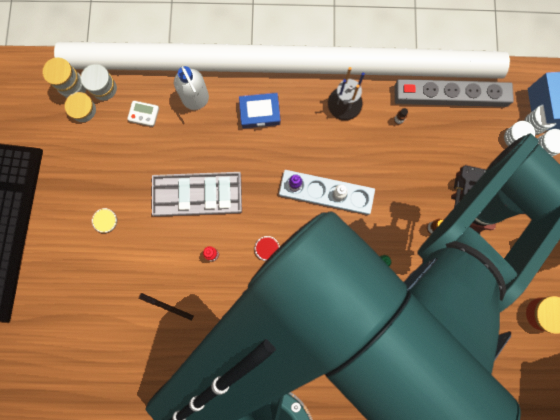

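Violet stands in the left-end hole at (296,183). In the wrist view the leftmost brown bottle is at (280,207), centred under the gripper, and the two look-alikes are clear of the jaws.

Call:
jog_arm(offset=[[-0.001, 0, 0.04], [-0.001, 0, 0.08], [-0.001, 0, 0.113], [-0.001, 0, 0.126], [-0.001, 0, 0.126], [-0.001, 0, 0.126], [-0.001, 0, 0.126], [-0.001, 0, 0.126], [-0.001, 0, 0.126], [-0.001, 0, 0.126]], yaw=[0, 0, 0, 0, 0, 0, 0, 0, 0, 0], gripper=[0.0878, 0.0878, 0.0878, 0.0878, 0.02, 0.02, 0.02, 0.02, 0.02, 0.02])

```text
clock: 14.15
eef_pos: [0.5089, -0.4129, 0.0243]
eef_rot: [3.142, 0.0, 1.376]
wrist_force: [-0.5, -0.5, 2.0]
opening: 0.36
```

Call:
jog_arm(offset=[[0, 0, 0], [0, 0, -0.02], [0, 0, -0.06], [0, 0, -0.1], [0.05, 0.005, -0.115], [0.1, 0.01, -0.115], [0.15, 0.015, -0.115], [0.2, 0.02, -0.115], [0.25, 0.025, -0.115], [0.308, 0.03, -0.115]], yaw=[0, 0, 0, 0, 0, 0, 0, 0, 0, 0], gripper=[0.02, 0.02, 0.02, 0.02, 0.02, 0.02, 0.02, 0.02, 0.02, 0.02])

```text
clock: 15.4
eef_pos: [0.5987, -0.1154, 0.1407]
eef_rot: [3.14, 0.0, 1.375]
wrist_force: [0.4, -0.1, -0.8]
opening: 0.357
```

Call:
jog_arm(offset=[[0, 0, 0], [0, 0, 0]], yaw=[0, 0], gripper=[0.02, 0.02])

```text
clock: 15.65
eef_pos: [0.5981, -0.1167, 0.14]
eef_rot: [3.141, 0.001, 1.377]
wrist_force: [-0.3, -0.6, -0.1]
opening: 0.355
```

```bash
python3 -c "
from chk import *
chk('w5','iodine_bottle',(.598,-.117),.115)"
```

```text
[ 0.5981 -0.1167  0.14  ] [3.1407e+00 6.0000e-04 1.3772e+00]
iodine_bottle 0.93 [282. 265.] [ 0.5989 -0.1146] 0.72 tool off [0.0022 0.0003 0.025 ]
15.75
```

View pics/w5o.png

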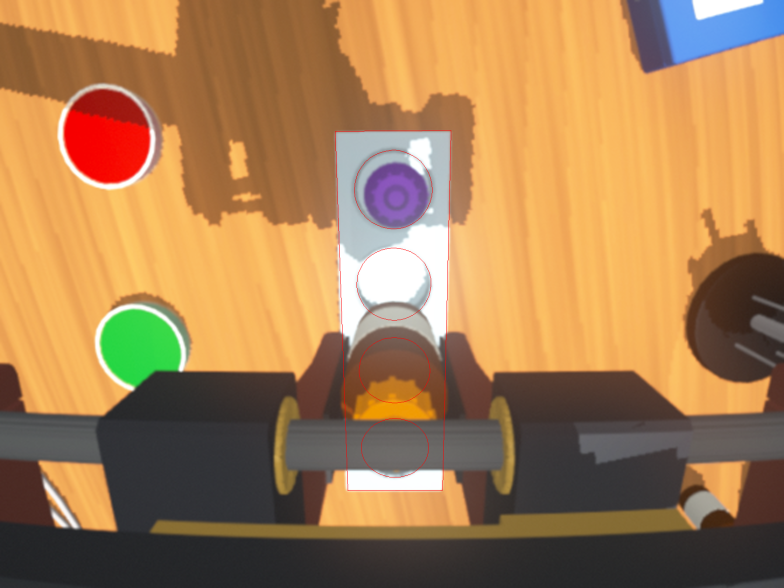

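The iodine bottle is over the second hole and the overlay matches.

Call:
jog_arm(offset=[[0, 0, 0.03], [0, 0, 0.06], [0, 0, 0.085], [0, 0, 0.097], [0, 0, 0.103], [0, 0, 0.107], [0, 0, 0.11], [0, 0, 0.1115], [0, 0, 0.1115]], yaw=[0, 0, 0, 0, 0, 0, 0, 0, 0], gripper=[0.02, 0.02, 0.02, 0.02, 0.02, 0.02, 0.02, 0.02, 0.02])

```text
clock: 16.88
eef_pos: [0.5983, -0.1165, 0.0282]
eef_rot: [3.141, 0.0, 1.376]
wrist_force: [-0.5, -0.5, 2.6]
opening: 0.36
```

Call:
jog_arm(offset=[[0, 0, 0], [0, 0, 0], [0, 0, 0], [0, 0, 0], [0, 0, 0], [0, 0, -0.02], [0, 0, -0.06], [0, 0, -0.11], [0, 0, -0.15], [0.03, -0.03, -0.15]], yaw=[0, 0, 0, 0, 0, 0, 0, 0, 0, 0], gripper=[0.0878, 0.0878, 0.0878, 0.0878, 0.0878, 0.0878, 0.0878, 0.0878, 0.0878, 0.0878])

```text
clock: 18.12
eef_pos: [0.5787, -0.0835, 0.1817]
eef_rot: [3.132, 0.001, 1.374]
wrist_force: [-1.2, 0.9, -0.6]
opening: 1.003
```

Call:
jog_arm(offset=[[0.04, -0.039, 0], [0.08, -0.078, 0], [0.12, -0.117, 0], [0.16, -0.156, 0], [0.187, -0.182, 0.02], [0.187, -0.182, 0.028], [0.187, -0.182, 0.028], [0.187, -0.182, 0.028]], yaw=[0, 0, 0, 0, 0, 0, 0, 0], gripper=[0.0878, 0.0878, 0.0878, 0.0878, 0.0878, 0.0878, 0.0878, 0.0878])

```text
clock: 19.12
eef_pos: [0.4333, 0.1367, 0.1501]
eef_rot: [3.14, -0.0, 1.375]
wrist_force: [0.0, -0.5, 1.0]
opening: 1.002
```

```bash
python3 -c "
from look import *
look('w6','safranin_bottle',(.432,.138))"
```

```text
[0.4333 0.1367 0.1501] [ 3.1404e+00 -3.0000e-04  1.3748e+00]
safranin_bottle 0.82 [279. 206.] [0.4316 0.1366] 0.97 tool off [-0.0004 -0.0019  0.1501]
19.225
```

View pics/w6.png

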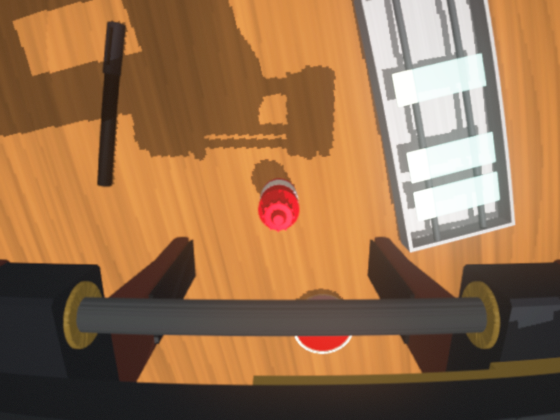

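The safranin bottle at (279,206) is centred under the gripper.

Call:
jog_arm(offset=[[0, -0.002, 0.04], [0, -0.002, 0.08], [0, -0.002, 0.113], [0, -0.002, 0.1255], [0, -0.002, 0.1255], [0, -0.002, 0.1255], [0, -0.002, 0.1255], [0, -0.002, 0.1255], [0, -0.002, 0.1255], [0, -0.002, 0.1255]], yaw=[0, 0, 0, 0, 0, 0, 0, 0, 0, 0], gripper=[0.0878, 0.0878, 0.0878, 0.0878, 0.02, 0.02, 0.02, 0.02, 0.02, 0.02])

```text
clock: 20.48
eef_pos: [0.4301, 0.1379, 0.0243]
eef_rot: [3.141, -0.0, 1.376]
wrist_force: [-0.3, -0.2, 1.1]
opening: 0.362
```

Call:
jog_arm(offset=[[0, 0, 0], [0, 0, -0.02], [0, 0, -0.06], [0, 0, -0.105], [-0.045, 0.029, -0.12], [-0.09, 0.058, -0.12], [-0.14, 0.092, -0.12], [-0.19, 0.125, -0.12], [-0.24, 0.157, -0.12], [-0.29, 0.19, -0.12]], yaw=[0, 0, 0, 0, 0, 0, 0, 0, 0, 0], gripper=[0.02, 0.02, 0.02, 0.02, 0.02, 0.02, 0.02, 0.02, 0.02, 0.02])

```text
clock: 21.72
eef_pos: [0.5603, -0.1853, 0.1438]
eef_rot: [-3.141, -0.0, 1.376]
wrist_force: [1.1, 0.5, -1.2]
opening: 0.357
```

Call:
jog_arm(offset=[[-0.038, 0.025, 0], [-0.038, 0.025, 0], [-0.038, 0.025, 0]], yaw=[0, 0, 0], gripper=[0.02, 0.02, 0.02])

```text
clock: 22.1
eef_pos: [0.5764, -0.2247, 0.1434]
eef_rot: [-3.139, -0.001, 1.376]
wrist_force: [1.4, 1.0, -0.4]
opening: 0.361
```

```bash
python3 -c "
from chk import *
chk('w7','safranin_bottle',(.577,-.2255),.12)
cv2.imwrite('pics/t7.png',env.get_image('top'))"
```

```text
[ 0.5764 -0.2247  0.1434] [-3.1395e+00 -1.2000e-03  1.3756e+00]
safranin_bottle 0.65 [281. 265.] [ 0.5776 -0.2214] 0.69 tool off [0.0035 0.0005 0.0234]
22.2
```

View pics/w7o.png

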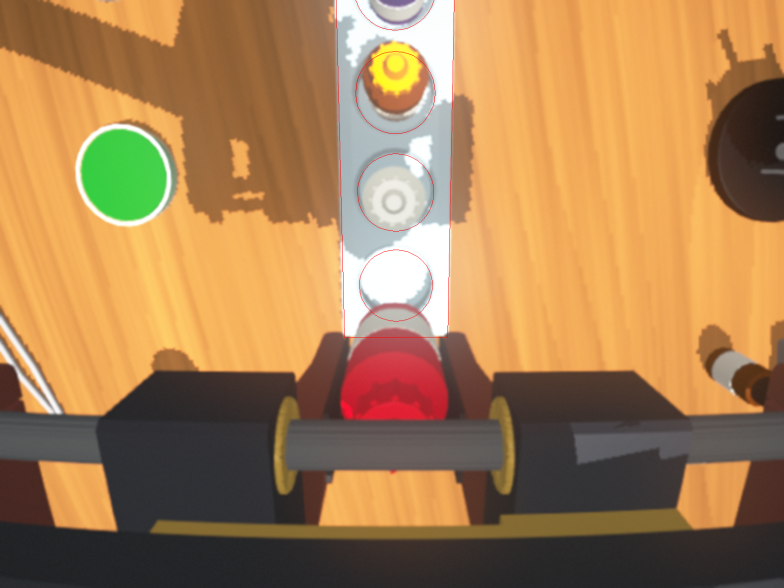

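View pics/t7.png

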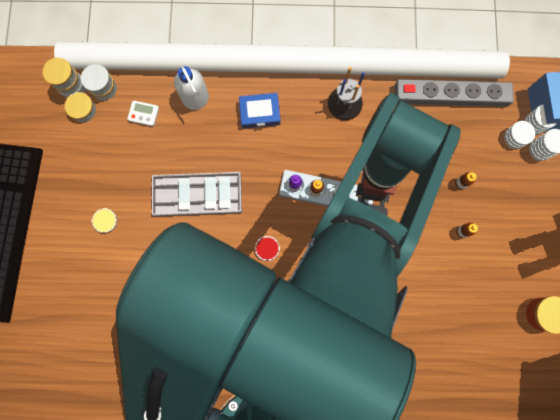

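Violet and iodine are seated, at (296,183) and (317,186) in the top view. Safranin is over the right-end hole, so I'm lowering it.

Call:
jog_arm(offset=[[0, 0.001, 0.03], [0, 0.001, 0.06], [0, 0.001, 0.09], [0, 0.001, 0.102], [0, 0.001, 0.107], [0, 0.001, 0.111], [0, 0.001, 0.114], [0, 0.001, 0.1155], [0, 0.001, 0.1155]], yaw=[0, 0, 0, 0, 0, 0, 0, 0, 0], gripper=[0.02, 0.02, 0.02, 0.02, 0.02, 0.02, 0.02, 0.02, 0.02])

```text
clock: 23.38
eef_pos: [0.5785, -0.2259, 0.0288]
eef_rot: [3.141, -0.0, 1.376]
wrist_force: [0.4, -0.4, -1.1]
opening: 0.355
```

Call:
jog_arm(offset=[[0, 0, 0.0007], [0, 0, 0.0007], [0, 0, 0.0007], [0, 0, 0.0007], [0, 0, 0.0007], [0, 0, 0.0007], [0, 0, -0.02], [0, 0, -0.06], [0, 0, -0.11], [0, 0, -0.15]], yaw=[0, 0, 0, 0, 0, 0, 0, 0, 0, 0], gripper=[0.02, 0.0878, 0.0878, 0.0878, 0.0878, 0.0878, 0.0878, 0.0878, 0.0878, 0.0878])

```text
clock: 24.62
eef_pos: [0.5787, -0.2259, 0.1806]
eef_rot: [3.14, 0.0, 1.376]
wrist_force: [0.5, -0.6, -0.2]
opening: 1.0
```

Call:
jog_arm(offset=[[0.016, -0.042, 0], [0.032, -0.084, 0], [0.048, -0.126, 0], [0.065, -0.167, 0.01], [0.065, -0.167, 0.03], [0.065, -0.167, 0.03], [0.065, -0.167, 0.03]], yaw=[0, 0, 0, 0, 0, 0, 0], gripper=[0.0878, 0.0878, 0.0878, 0.0878, 0.0878, 0.0878, 0.0878])

```text
clock: 25.5
eef_pos: [0.428, -0.1302, 0.1492]
eef_rot: [3.141, 0.0, 1.376]
wrist_force: [-0.4, 0.2, 0.3]
opening: 0.998
```

```bash
python3 -c "
from look import *
look('w8','green_plate',(.4275,-.13))
look('w8b','red_plate',(.449,.001))"
```

```text
[ 0.428  -0.1302  0.1492] [3.1407e+00 2.0000e-04 1.3759e+00]
green_plate 0.83 [283. 194.] [ 0.4286 -0.1296] 0.96 tool off [0.0007 0.0003 0.1492]
25.6
[ 0.4282 -0.1303  0.1493] [3.1403e+00 2.0000e-04 1.3758e+00]
red_plate 0.75 [277.  36.] [0.4489 0.0017] 0.98 tool off [ 0.1335 -0.0055  0.1492]
25.7
```

View pics/w8.png

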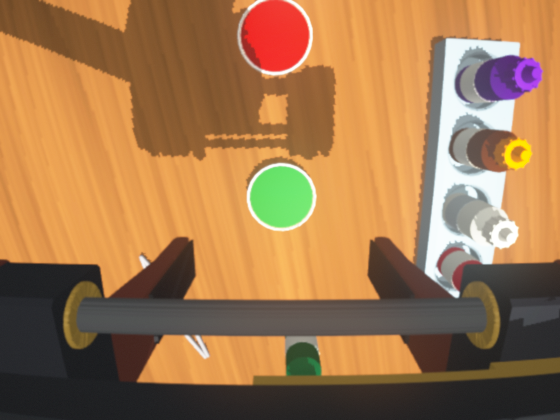

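Green plate is at (282,196) and red at (275,36). All four rack bottles stand upright. Picking the green plate.

Call:
jog_arm(offset=[[0.001, 0, 0.04], [0.001, 0, 0.08], [0.001, 0, 0.12], [0.001, 0, 0.138], [0.001, 0, 0.1457], [0.001, 0, 0.1457], [0.001, 0, 0.1457], [0.001, 0, 0.1457], [0.001, 0, 0.1457], [0.001, 0, 0.1457]], yaw=[0, 0, 0, 0, 0, 0, 0, 0, 0, 0], gripper=[0.0878, 0.0878, 0.0878, 0.0878, 0.0878, 0.0878, 0.05, 0.05, 0.05, 0.05])

```text
clock: 26.95
eef_pos: [0.4277, -0.1289, 0.0034]
eef_rot: [3.141, 0.0, 1.376]
wrist_force: [0.1, 0.9, 7.1]
opening: 0.674
```

Call:
jog_arm(offset=[[0, 0, 0], [0, 0, -0.01], [0, 0, -0.04], [0, 0, -0.06], [0.045, -0.002, -0.06], [0.09, -0.004, -0.06], [0.132, -0.0055, -0.06], [0.132, -0.0055, -0.06], [0.132, -0.0055, -0.06]], yaw=[0, 0, 0, 0, 0, 0, 0, 0, 0], gripper=[0.05, 0.05, 0.05, 0.05, 0.05, 0.05, 0.05, 0.05, 0.05])

```text
clock: 28.08
eef_pos: [0.4474, 0.0016, 0.0632]
eef_rot: [3.142, 0.0, 1.377]
wrist_force: [-0.1, 0.4, -0.2]
opening: 0.675
```

```bash
python3 -c "
from look import *
look('w9','green_plate',(.449,.001),z0=.060)
look('w9b','red_plate',(.449,.001))"
```

```text
[0.4474 0.0016 0.0632] [3.1415e+00 2.0000e-04 1.3770e+00]
green_plate 0.8 [282. 256.] [0.4477 0.0008] 0.81 tool off [-0.0007  0.0004  0.0032]
28.175
[0.4474 0.001  0.0631] [3.1416e+00 1.0000e-04 1.3752e+00]
red_plate 0.58 [289. 196.] [0.4494 0.0022] 0.25 tool off [0.0016 0.0017 0.0631]
28.275
```

View pics/w9.png

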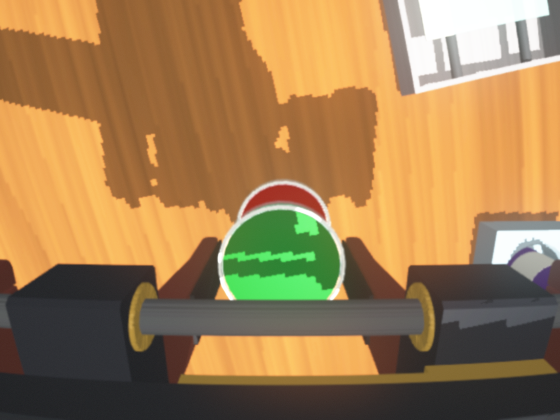

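The green plate hangs level at (282,256) with the red rim showing behind it (arc centre near column 284). I'm nudging about 1 mm and lowering.

Call:
jog_arm(offset=[[0.0008, 0.0015, 0.015], [0.0008, 0.0015, 0.028], [0.0008, 0.0015, 0.036], [0.0008, 0.0015, 0.04], [0.0008, 0.0015, 0.042], [0.0008, 0.0015, 0.0434], [0.0008, 0.0015, 0.0434]], yaw=[0, 0, 0, 0, 0, 0, 0], gripper=[0.05, 0.05, 0.05, 0.05, 0.05, 0.05, 0.05])

```text
clock: 29.15
eef_pos: [0.4492, 0.0024, 0.0197]
eef_rot: [3.141, -0.0, 1.376]
wrist_force: [0.9, 0.6, 0.7]
opening: 0.681
```

Call:
jog_arm(offset=[[0, 0, 0.0006], [0, 0, 0.0006], [0, 0, 0.0006], [0, 0, 0.0006], [0, 0, 0.0006], [0, 0, -0.01], [0, 0, -0.04], [0, 0, -0.08], [0, 0, -0.13], [0, 0, -0.13]], yaw=[0, 0, 0, 0, 0, 0, 0, 0, 0, 0], gripper=[0.05, 0.05, 0.0878, 0.0878, 0.0878, 0.0878, 0.0878, 0.0878, 0.0878, 0.0878])

```text
clock: 30.4
eef_pos: [0.4521, 0.0019, 0.1535]
eef_rot: [3.133, -0.0, 1.376]
wrist_force: [0.8, 0.1, 0.1]
opening: 1.001
```

```bash
python3 -c "
from look import *
look('w10','green_plate',(.449,.001),z0=.016)
look('w10b','red_plate',(.449,.001))"
```

```text
[0.4521 0.0019 0.1535] [ 3.1333e+00 -5.0000e-04  1.3762e+00]
green_plate 0.61 [278. 200.] [0.4497 0.0016] 0.97 tool off [-0.0009 -0.0034  0.1374]
30.5
[0.4492 0.0023 0.1501] [ 3.1401e+00 -2.0000e-04  1.3761e+00]
30.6
```

View pics/w10.png

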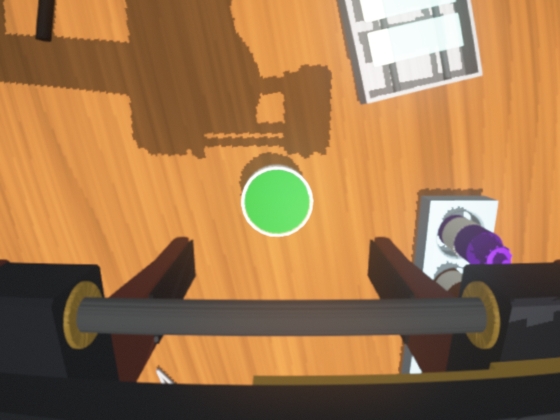

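Green sits on red and hides it completely; it fits at (0.4497, 0.0016) against red's (0.449, 0.0017). On to the straw plate.

Call:
jog_arm(offset=[[0.055, -0.002, 0], [0.11, -0.005, 0], [0.165, -0.007, 0], [0.22, -0.01, 0], [0.275, -0.012, 0], [0.33, -0.015, 0], [0.385, -0.017, 0], [0.41, -0.0185, 0], [0.41, -0.0185, 0], [0.41, -0.0185, 0]], yaw=[0, 0, 0, 0, 0, 0, 0, 0, 0, 0], gripper=[0.0878, 0.0878, 0.0878, 0.0878, 0.0878, 0.0878, 0.0878, 0.0878, 0.0878, 0.0878])

```text
clock: 31.85
eef_pos: [0.5093, 0.4068, 0.148]
eef_rot: [-3.139, 0.003, 1.376]
wrist_force: [-0.4, -0.4, -1.3]
opening: 0.997
```

```bash
python3 -c "
from look import *
look('w11','straw_plate',(.5107,.408))"
```

```text
[0.5093 0.4068 0.148 ] [-3.1393e+00  2.6000e-03  1.3761e+00]
straw_plate 0.97 [280. 195.] [0.5099 0.4077] 0.98 tool off [0.0014 0.0008 0.148 ]
31.95
```

View pics/w11.png

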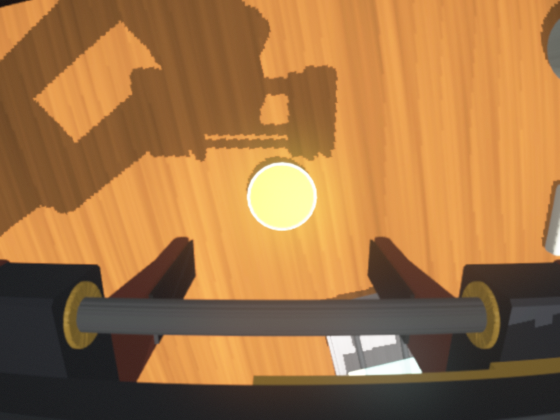

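Call:
jog_arm(offset=[[0, 0, 0.04], [0, 0, 0.08], [0, 0, 0.12], [0, 0, 0.136], [0, 0, 0.142], [0, 0, 0.142]], yaw=[0, 0, 0, 0, 0, 0], gripper=[0.0878, 0.0878, 0.0878, 0.0878, 0.0878, 0.0878])

```text
clock: 32.7
eef_pos: [0.511, 0.4084, 0.0085]
eef_rot: [3.141, -0.001, 1.376]
wrist_force: [0.8, 0.4, 0.1]
opening: 1.001
```

```bash
python3 -c "
from look import *
look('w12','straw_plate',(.51,.408))"
```

```text
[0.511  0.4084 0.0085] [ 3.1407e+00 -1.0000e-03  1.3757e+00]
straw_plate 0.79 [278. 252.] [0.5095 0.4079] 0.85 tool off [-0.0007 -0.0014  0.0085]
32.8
```

Tool x is aligned. Going 5 mm lower and gripping.

Call:
jog_arm(offset=[[-0.0005, -0.001, 0.0048], [-0.0005, -0.001, 0.0048], [-0.0005, -0.001, 0.0048], [-0.0005, -0.001, 0.0048], [-0.0005, -0.001, 0.0048], [-0.0005, -0.001, 0.0048], [-0.0005, -0.001, -0.02], [-0.0005, -0.001, -0.06], [-0.0005, -0.001, -0.1]], yaw=[0, 0, 0, 0, 0, 0, 0, 0, 0], gripper=[0.0878, 0.0878, 0.05, 0.05, 0.05, 0.05, 0.05, 0.05, 0.05])

```text
clock: 33.92
eef_pos: [0.5089, 0.4076, 0.1083]
eef_rot: [-3.141, 0.001, 1.376]
wrist_force: [0.6, 1.0, -0.1]
opening: 0.675
```

Call:
jog_arm(offset=[[-0.05, 0.002, 0], [-0.1, 0.005, 0], [-0.155, 0.007, 0], [-0.21, 0.01, 0], [-0.265, 0.012, 0], [-0.32, 0.015, 0], [-0.375, 0.018, 0], [-0.41, 0.02, 0.015], [-0.41, 0.02, 0.03], [-0.41, 0.02, 0.03]], yaw=[0, 0, 0, 0, 0, 0, 0, 0, 0, 0], gripper=[0.05, 0.05, 0.05, 0.05, 0.05, 0.05, 0.05, 0.05, 0.05, 0.05])

```text
clock: 35.17
eef_pos: [0.4486, 0.0014, 0.077]
eef_rot: [-3.139, -0.0, 1.375]
wrist_force: [0.6, 0.0, -0.2]
opening: 0.677
```

Call:
jog_arm(offset=[[0, 0, 0], [0, 0, 0]], yaw=[0, 0], gripper=[0.05, 0.05])

```text
clock: 35.42
eef_pos: [0.45, 0.0022, 0.0781]
eef_rot: [3.141, -0.0, 1.377]
wrist_force: [0.3, -0.1, 0.1]
opening: 0.676
```

```bash
python3 -c "
from look import *
look('w13','straw_plate',(.449,.001),z0=.075)
look('w13b','green_plate',(.449,.001),z0=.016)"
```

```text
[0.45   0.0022 0.0781] [ 3.1405e+00 -2.0000e-04  1.3770e+00]
straw_plate 0.77 [278. 255.] [0.4502 0.0025] 0.83 tool off [0.0003 0.0001 0.0031]
35.525
[0.4499 0.0021 0.078 ] [ 3.1407e+00 -1.0000e-04  1.3770e+00]
green_plate 0.61 [280. 194.] [0.4497 0.0028] 0.22 tool off [ 0.0006 -0.0004  0.062 ]
35.625
```

View pics/w13.png

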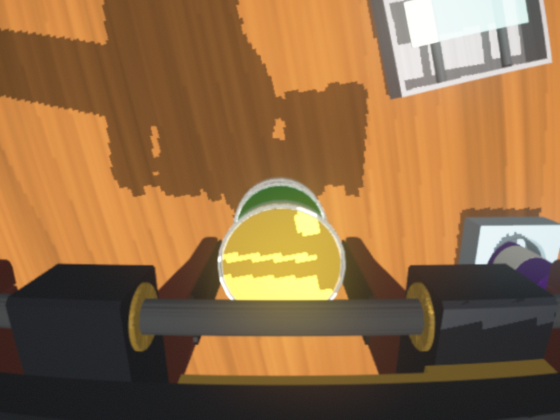

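The straw plate at (280,255) is aligned over green (arc centre near column 280). Lowering.

Call:
jog_arm(offset=[[-0.0005, 0, 0.015], [-0.0005, 0, 0.028], [-0.0005, 0, 0.036], [-0.0005, 0, 0.039], [-0.0005, 0, 0.041], [-0.0005, 0, 0.0425], [-0.0005, 0, 0.0425]], yaw=[0, 0, 0, 0, 0, 0, 0], gripper=[0.05, 0.05, 0.05, 0.05, 0.05, 0.05, 0.05])

```text
clock: 36.5
eef_pos: [0.4495, 0.0012, 0.0352]
eef_rot: [3.141, -0.0, 1.376]
wrist_force: [-0.1, 0.4, -0.7]
opening: 0.675
```

Call:
jog_arm(offset=[[0, 0, 0.0005], [0, 0, 0.0005], [0, 0, 0.0005], [0, 0, 0.0005], [0, 0, 0.0005], [0, 0, -0.01], [0, 0, -0.04], [0, 0, -0.08], [0, 0, -0.12], [0, 0, -0.12]], yaw=[0, 0, 0, 0, 0, 0, 0, 0, 0, 0], gripper=[0.05, 0.05, 0.0878, 0.0878, 0.0878, 0.0878, 0.0878, 0.0878, 0.0878, 0.0878])

```text
clock: 37.75
eef_pos: [0.4519, 0.0009, 0.1584]
eef_rot: [3.135, -0.0, 1.376]
wrist_force: [0.3, 0.1, 0.9]
opening: 1.003
```

Call:
jog_arm(offset=[[0.05, 0, -0.02], [0.1, 0, -0.04], [0.15, 0, -0.06], [0.2, 0, -0.08], [0.25, 0, -0.08], [0.25, 0, -0.08]], yaw=[0, 0, 0, 0, 0, 0], gripper=[0.0878, 0.0878, 0.0878, 0.0878, 0.0878, 0.0878])

```text
clock: 38.5
eef_pos: [0.4978, 0.2493, 0.2343]
eef_rot: [-3.141, -0.001, 1.38]
wrist_force: [-0.8, -0.6, -0.9]
opening: 0.999
```

```bash
python3 -c "
from h import *
a=env.get_image('side');b=env.get_image('top');cv2.imwrite('pics/s14.png',a)
c=np.vstack([cv2.resize(a[150:260,190:350],(800,550))[:300],cv2.resize(b[160:280,240:400],(800,600))[:0]])
cv2.imwrite('pics/s14c.png',cv2.resize(a[150:260,210:350],(760,597),interpolation=cv2.INTER_CUBIC))
cv2.imwrite('pics/t14.png',b)
print(env.observe()['clock'])
"
```

```text
38.6
```

View pics/s14.png

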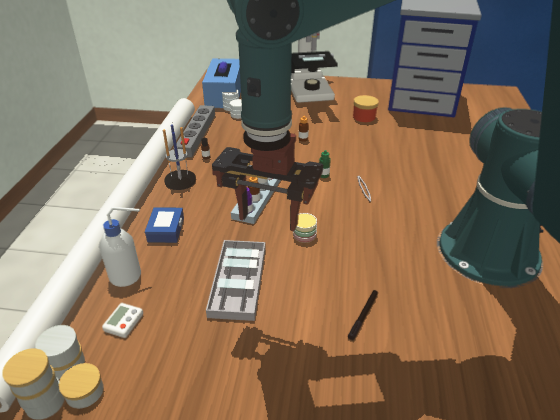

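View pics/s14c.png

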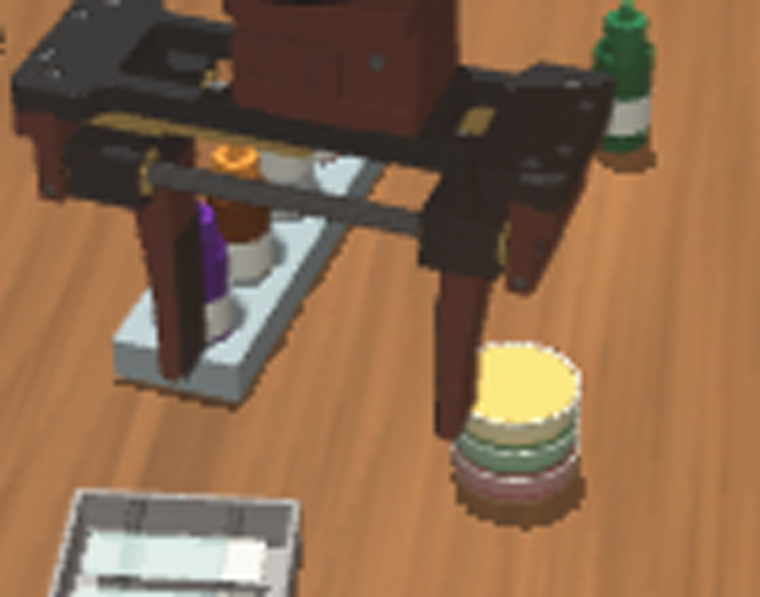

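View pics/t14.png

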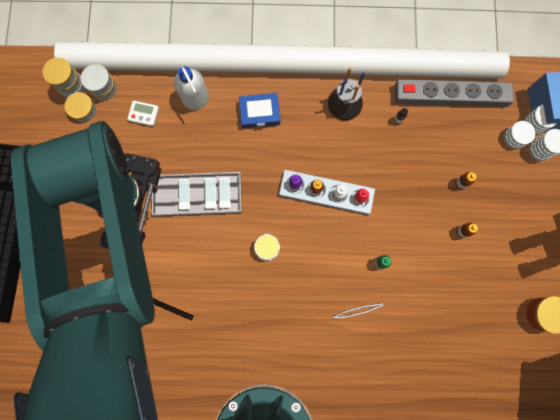

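The top view shows the rack order violet (296,182), brown (317,186), white (340,191), red (362,197). The green bottle is untouched at (383,262) and the stack is at (267,247). A finger hides part of the stack in the side view, so I'll clear the arm and check squareness.

Call:
jog_arm(offset=[[0.05, 0, -0.04], [0.1, 0, -0.08], [0.15, 0, -0.12], [0.15, 0, -0.14], [0.15, 0, -0.14]], yaw=[0, 0, 0, 0, 0], gripper=[0.0878, 0.0878, 0.0878, 0.0878, 0.0878])

```text
clock: 39.22
eef_pos: [0.5277, 0.393, 0.3762]
eef_rot: [3.14, -0.001, 1.375]
wrist_force: [-0.0, -0.6, -0.2]
opening: 1.001
```

```bash
python3 -c "
from fit import *
a=env.get_image('side');b=env.get_image('top')
S=6
a=cv2.resize(a,None,fx=S,fy=S,interpolation=cv2.INTER_CUBIC);b=cv2.resize(b,None,fx=S,fy=S,interpolation=cv2.INTER_CUBIC)
cv2.imwrite('pics/s15.png',np.hstack([a[1230:1500,1680:2000],b[1370:1640,1450:1770]]))
cv2.imwrite('pics/s15r.png',cv2.resize(a[900:1380,1320:2100],(780,480)))
print(env.observe()['clock'])
"
```

```text
39.325
```

View pics/s15.png

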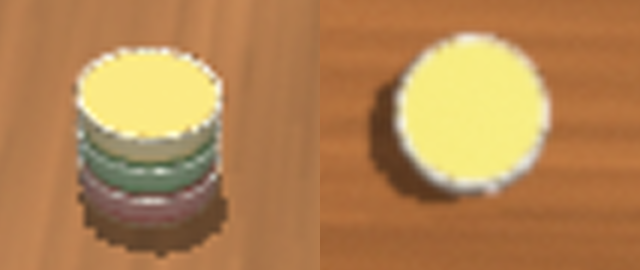

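View pics/s15r.png

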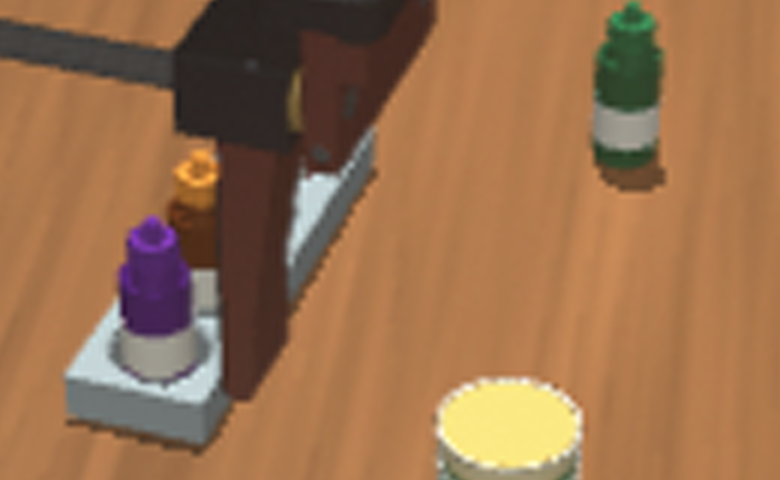

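The stack is square and level, with edges at columns 78 to 220 for all three plates, and the bottles are upright. Handing in.

```bash
python3 -c "
from workcell import env
print(env.hand_in())"
```

```text
the job is handed in; nothing more can be done
None
```

The bench is set out as asked, and I handed the job in at about 39 s of the 131 s allowed; no verdict was reported.

- **Rack:** from left to right it holds violet, iodine, the untouched white decolouriser, and safranin. The iodine bottle used was the brown one farthest to the robot's left. The other two brown bottles and the green bottle were left alone.
- **Plates:** they are stacked where the red one lies, with green on red and straw on top.

**Last checks:**
- The final top view shows the four rack bottles in the right order.
- The final side view shows the stack level, with the edges of all three plates in line.
- When I set the green plate down, its fitted position was within about 1 mm of the red one's. I did not repeat that fit for the straw plate, which I judged from the pictures.
- In the last side view the gripper hid the decolouriser and safranin bottles. I judged those two from the top view alone.
- The largest wrist force I saw was about 7 N, well under the limit.
- The side camera placed things up to about 7 mm off the top and wrist cameras in x. I relied on the wrist camera fits, which agreed with the top camera to within 1–2 mm.

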